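# Load, clamp and dock the bottle shaker

## Task

Load the bench shaker for a mixing run: stand every amber stain bottle upright on the drawn-out carriage, each in its own bay of the blue fence, then pump the upright ratchet lever in full strokes until the orange clamp pad holds the bottles firmly against the fence with its springs pushed in by one or two clicks (at least 5 mm, never squeezed solid). Then push the carriage fully home by its front handle and swing the yellow hook latch fully in front of its stud to lock it; leave the other things on the bench where they are.

Things in the scene. Friction and masses are not known exactly. Their poses are not given: they have to be found in the camera images.
- pad_face (a point): middle of the face of the orange sprung clamp pad (a strip 196 mm long along the carriage's x, 41 mm high, its middle 24 mm above the carriage top), facing +y towards the bottles
- clamp (a joint): travel of the steel clamp bar and its toothed rack towards the fence, m: 0 = fully open, 0.048 = end; starts between 0 and 0.014. Each full stroke of the pump lever takes it one 6 mm tooth on and a pawl holds it (the first stroke may give more or less). There is no way back: load all bottles first. At 0.028 the pad touches bottles that stand against the fence
- clamp_pad (a joint): how far the orange pad is pushed back on its springs towards the steel bar, m: 0 = at rest (19 mm gap between pad and bar), 0.019 = squeezed solid. On bottles against the fence the ratchet leaves it at about 0.001, then 0.007, then 0.013; within a stroke it runs 2.5 mm higher. 2.4 N to start, 0.4 N more per mm
- pump_grip (a point): middle of the black cross handle (round bar 18 mm thick, 68 mm long along the carriage's x, red end rings) on top of the upright pump lever at the carriage's right side, about 180 mm above the bench; take it from above across its thickness. The lever's pivot axis runs along the carriage's x, 150 mm below this point along the lever
- lever (a joint): angle of the pump lever, rad: 0 = rest, leaning 0.17 away from the bottles (to -y), where a light spring returns it; 0.34 = leaning 0.17 towards them. Pushing the handle 51 mm towards the bottles (+y of the carriage) drives the clamp; a stroke must pass 0.30 and come back below 0.05 to catch the next tooth. 1 to 4 N at the handle
- carriage_handle (a point): middle of the black bow handle at the front of the carriage: a round bar 10 mm thick, 70 mm long along the carriage's y, 63 mm above the carriage's underside and about 85 mm above the bench; take it from above across its thickness or push it
- carriage (a joint): travel of the carriage on its rails, m: 0 = drawn out towards the robot (it starts between 0 and 0.02), 0.080 = fully home against the drive housing. About 4 N to slide it
- latch_grip (a point): middle of the upright black latch knob (20 mm across, 40 mm high, turns freely on its own pin), about 64 mm above the bench, at the end of the yellow hook arm on the left of the shaker; take it from above
- latch_pivot (a point): point on the hook arm's vertical pivot axis at the height of latch_grip; the knob swings about it at a radius of 70 mm
- latch (a joint): angle of the hook latch, rad: grows anticlockwise seen from above, 0 = wide open (arm out to the left; starts between 0 and 0.2), 1.2 = fully locked (arm along the carriage's side, hook in front of the steel stud). The stud is in the hook's way unless the carriage is fully home. Stays where left
- specimen_cup: specimen cup with red lid, 66 mm across, 69 mm high; bystander; origin under its centre
- tape_roll: roll of blue tape lying flat, 82 mm across, 20 mm high; bystander; origin under its centre
- bottle_1_center (a point): centre, half-way up, of an amber glass stain bottle with a blue dropper top, standing upright: round body 37 mm across from its foot to 60 mm up, then black collar and dropper 21 mm across up to 100 mm; 70 g. This point is 50 mm above its foot, on its axis; z points up the bottle. None when this bottle is absent
- bottle_2_center (a point): centre, half-way up, of an amber glass stain bottle with a green dropper top, standing upright: round body 37 mm across from its foot to 60 mm up, then black collar and dropper 21 mm across up to 100 mm; 70 g. This point is 50 mm above its foot, on its axis; z points up the bottle. None when this bottle is absent
- bottle_3_center (a point): centre, half-way up, of an amber glass stain bottle with a blue dropper top, standing upright: round body 37 mm across from its foot to 60 mm up, then black collar and dropper 21 mm across up to 100 mm; 70 g. This point is 50 mm above its foot, on its axis; z points up the bottle. None when this bottle is absent
- bottle_4_center (a point): centre, half-way up, of an amber glass stain bottle with a green dropper top, standing upright: round body 37 mm across from its foot to 60 mm up, then black collar and dropper 21 mm across up to 100 mm; 70 g. This point is 50 mm above its foot, on its axis; z points up the bottle. None when this bottle is absent
- bay_1 (a point): on the carriage's top surface (30 mm above the bench), where the axis of a bottle held in the middle of the first bay of the blue fence stands; the bay nearest the robot, the others follow 50 mm apart along x. Frame of the carriage: x = the way it slides home (away from the robot), y = towards the fence (to the robot's left), z up
- bay_2 (a point): the same point of the second bay. The flat fence face is at y = +18.5 mm; between bays stand partitions 3 mm thick that reach out to y = -12 mm, so a bottle goes in up to 5 mm off its bay's middle. Fence, partitions, end plates and the orange pad on the -y side are 44 mm high above the carriage top: hold bottles by the top of the body or the collar
- bay_3 (a point): the same point of the third bay. Loading gap: the pad's face is at y = -46.5 mm with the clamp fully open and comes nearer as the clamp joint grows. Set a bottle down with its axis at y of about -7 mm; the pad then pushes it against the fence, and also sets upright a bottle that leans between fence and pad
- bay_4 (a point): the same point of the fourth bay, the one farthest from the robot; filling far bays first avoids passing over bottles
There are look-alikes about, which are no part of the job. Leave any red look-alike of the part that bears bottle_3_center alone.

How it is judged (in metres and radians):
On the way, in this order (a step that is already met when the one before it is completed fails the run):
1. every bottle stands upright on the carriage, in the row between fence and pad (x of bottle_1_center in the frame of bay_1 between -0.014 and 0.164 m and y of bottle_1_center in the frame of bay_1 between -0.03 and 0.006 m and z of bottle_1_center in the frame of bay_1 between 0.042 and 0.06 m and angle between each of bottle_1_center, bottle_2_center, bottle_3_center, bottle_4_center's own z axis and vertical below 0.12 rad and x of bottle_2_center in the frame of bay_1 between -0.014 and 0.164 m and y of bottle_2_center in the frame of bay_1 between -0.03 and 0.006 m and z of bottle_2_center in the frame of bay_1 between 0.042 and 0.06 m and x of bottle_3_center in the frame of bay_1 between -0.014 and 0.164 m and y of bottle_3_center in the frame of bay_1 between -0.03 and 0.006 m and z of bottle_3_center in the frame of bay_1 between 0.042 and 0.06 m and x of bottle_4_center in the frame of bay_1 between -0.014 and 0.164 m and y of bottle_4_center in the frame of bay_1 between -0.03 and 0.006 m and z of bottle_4_center in the frame of bay_1 between 0.042 and 0.06 m), for 0.2 s.
2. the clamp pad, its springs pushed in by at least 4 mm, holds every bottle in its bay against the fence (x of bottle_1_center in the frame of bay_1 between -0.014 and 0.164 m and y of bottle_1_center in the frame of bay_1 between -0.005 and 0.005 m and z of bottle_1_center in the frame of bay_1 between 0.042 and 0.06 m and angle between each of bottle_1_center, bottle_2_center, bottle_3_center, bottle_4_center's own z axis and vertical below 0.12 rad and x of bottle_2_center in the frame of bay_1 between -0.014 and 0.164 m and y of bottle_2_center in the frame of bay_1 between -0.005 and 0.005 m and z of bottle_2_center in the frame of bay_1 between 0.042 and 0.06 m and x of bottle_3_center in the frame of bay_1 between -0.014 and 0.164 m and y of bottle_3_center in the frame of bay_1 between -0.005 and 0.005 m and z of bottle_3_center in the frame of bay_1 between 0.042 and 0.06 m and x of bottle_4_center in the frame of bay_1 between -0.014 and 0.164 m and y of bottle_4_center in the frame of bay_1 between -0.005 and 0.005 m and z of bottle_4_center in the frame of bay_1 between 0.042 and 0.06 m and value of joint clamp_pad between 0.004 and 0.0175 m), for 0.2 s.
3. the carriage is pushed fully home (value of joint carriage above 0.077 m), for 0.2 s.
4. the hook latch is swung to its locked end (value of joint latch above 1.1 rad), for 0.2 s.
At the end, for the whole second after the job is handed in: every bottle present stands upright (within 0.12 rad) and at rest in its bay against the fence (within 5 mm), the clamp pad's springs are pushed in by 4 to 17.5 mm, the carriage is home (joint over 0.076 m) and the latch is locked (joint over 1.1 rad) (all of step 2 and value of joint carriage above 0.076 m and value of joint latch above 1.1 rad and linear speed of each of bottle_1, bottle_2, bottle_3, bottle_4 below 0.02 m/s); the robot touches nothing.
It fails at once if the clamp springs are squeezed solid (pad pushed in more than 17.5 mm) (value of joint clamp_pad above 0.0175 m).
It fails at once if another thing on the bench is moved more than 4 cm (distance of any of specimen_cup, tape_roll from where it was at the start of the episode above 0.04 m).
Of bottle_1, bottle_2, bottle_3, bottle_4 only 2 to 4 are there at a start; the rules pass over those that are not, and their reading is None.
At some moment in a run one of bottle_1, bottle_2, bottle_3, bottle_4 may be knocked a few centimetres aside while the robot is not near it.
Once in a run the grip may slacken for a moment while it holds something.
It also fails if it takes over 210 s, if anything falls off the work surface, if the arm or the gripper's body presses on something with over 40 N, if the wrist force passes 120 N, or if a joint passes its speed limit or range.

## Robot

A 6-joint arm with a two-finger parallel gripper is mounted at the origin on a cart in front of the work surface, level with it; the furniture and walls round the work are solid. World frame = base frame: x ahead of the robot, y to its left, z up, the work surface at z = 0. Lengths are in mm, angles in degrees, forces in N, time in s.
With the tool pointing down it reaches from about 350 to 850 mm from the base axis. Payload 8.1 kg.
Tool frame: the origin (TCP) lies where the fingers leave the gripper's body, on its centre line; the fingertips stand 73 mm ahead of it and the grasp point (between the pads) lies 54 mm ahead of it; z points along the fingers, y is the line along which they close (so a half turn about z gives the same grasp; the last joint's range is limited). The gripper opens to 85 mm and grips with 20 to 120 N. Pads are 22 mm wide; open, the fingers measure 114 mm over their backs; the gripper's body (76 mm by 85 mm) begins 54 mm behind the grasp point. The pads swing forward as they close: fully open they stand 13 mm farther back than shut.
Start: joints at [-76.799, 7.471, 85.268, -0, 87.261, -4.893], TCP at [186.366, -570.328, 303.892] pointing down, gripper open.
Joint ranges: [-169.43, 169.43], [-51.17, 129.36], [1.28, 143.12], [-76.62, 256.62], [0, 156.53], [-152.29, 152.29]. Speed limits (degrees/s): [136.94, 136.94, 159.86, 180, 180, 180].

## Interface

Orientations are given as [roll, pitch, yaw] about the fixed x, y, z axes, in that order (R = Rz(yaw) Ry(pitch) Rx(roll)).
In Python, from bench import sense, optics, r gives the robot as it stands.
- The arm moves only by the tool servo_tool, never from a script. Its argument "plan" is a list that holds one entry, the list of rows, each a list of 5 numbers: the shift along the world's x, y, z in m, then the turn about the world's z in degrees, then the finger opening in m, from 0 to 0.0854. A call has 1 to 10 rows; each row shifts and turns the commanded pose from where the row before left it; what a row does not reach is not made up. A row lasts 1/10 s, in which the tool goes at most 50 mm and 8.59 degrees, less where a joint would pass 70% of its speed; a pose out of reach is approached as far as the arm can. A call is refused whole if a number of a shift passes 0.05 or a number of a turn 8.59, either way. A call with a gripper value outside its range is refused whole. The fingers move at their own pace and stop on an object; "force" is the grip in N (left out, the last holds). Time passes only in rows, so rows that do not move let the fingers close. It gives the time, the measured TCP pose, the force, the opening and the grip force at its end, in the units of the state.
- sense(): the state, without advancing time (a new reading comes with each control period).
- optics.snapshot(name): name is "scene" or "top" or "wrist"; returns a dict with "frame" (384x512x3 uint8, blue, green, red), "fx", "fy", "cx", "cy" (pixels), "cam_to_world" (4x4, takes a point from camera to world coordinates). Camera axes: x right, y down, z forward; pixel columns grow to the right and rows downward; lengths in mm; the calibration is good to about 2 mm. A picture is of the moment at which its call begins. There is no depth.
- r.hand_in(): hands the job in; it is judged then, once.
The state is a dict: "time": time; "joint_pos": joint angles; "qd": joint speeds; "joint_efforts": joint torques, N m; "tool_pos": TCP position; "tcp_rot": TCP orientation; "ft_force": force on the tool from outside, world axes, zero at the start; "wrist_torque": the same for the moment, N m; "finger_gap": finger opening in mm; "grip_force": force on a finger pad.
Only numpy, scipy, OpenCV 4.12 (cv2) and the standard library are available. Lean on these libraries where they do the work, as an engineer would, in place of code of your own. Each camera call takes 0.05 s, during which the arm holds its last target. There are 200 camera calls.

## Working session

There is one attempt and no reset: what is moved stays moved. The work goes in short steps, Python scripts to look and compute and a tool call to move; the robot and the scene stay as the last step left them, time stands still between calls to the robot, and variables do not carry over. Pictures are saved under pics/ and viewed, at most 14 in all, crops included, and the job is handed in when it is done.

Besides the shell and the picture viewer there is one more tool, called after ">>>" as name([rows], argument=value, ...), one row to a line, values as JSON. servo_tool: Moves the arm, as the interface text tells. Its arguments: {"type":"object","properties":{"plan":{"type":"array"},"force":{"type":"number"}},"required":["plan"]}

```bash
mkdir -p pics
cat > h.py <<'E'
import numpy as np, cv2, json
from bench import sense, optics, r
def snap(n,tag):
    s=optics.snapshot(n); cv2.imwrite(f'pics/{tag}.png',s['frame']); 
    np.savez(f'pics/{tag}.npz',**{k:np.array(v) for k,v in s.items()}); return s
def load(tag): 
    d=np.load(f'pics/{tag}.npz'); return {k:d[k] for k in d.files}
def ray(s,u,v):
    M=np.array(s['cam_to_world']); d=M[:3,:3]@np.array([(u-s['cx'])/s['fx'],(v-s['cy'])/s['fy'],1.]); return M[:3,3],d/np.linalg.norm(d)
def onz(s,u,v,z):
    o,d=ray(s,u,v); return o+d*(z-o[2])/d[2]
def two(s1,p1,s2,p2):
    o1,d1=ray(s1,*p1);o2,d2=ray(s2,*p2)
    A=np.stack([d1,-d2],1);t=np.linalg.lstsq(A,o2-o1,rcond=None)[0]
    a=o1+d1*t[0];b=o2+d2*t[1];return (a+b)/2,np.linalg.norm(a-b)
def proj(s,p):
    M=np.linalg.inv(np.array(s['cam_to_world']));q=M[:3,:3]@np.array(p)+M[:3,3];return np.array([s['fx']*q[0]/q[2]+s['cx'],s['fy']*q[1]/q[2]+s['cy']])
E
python3 - <<'E'
from h import *
print(sense())
for n in("scene","top"):
    s=snap(n,n+"0"); print(n,s['fx'],s['cx'],np.array(s['cam_to_world']).round(3).tolist())
    cv2.imwrite(f'pics/{n}0b.png',cv2.resize(s['frame'],(800,600),interpolation=cv2.INTER_CUBIC))
E
```

```text
{'time': 0.0, 'joint_pos': array([-7.68001235e+01,  7.51556328e+00,  8.53292139e+01, -2.65037802e-04,
        8.72630089e+01, -4.89150189e+00]), 'qd': array([ 0.05177413,  0.05074742,  0.08369101,  0.02707198, -0.0013163 ,
        0.00304644]), 'joint_efforts': array([ 4.16757093e-04, -5.69401324e+01, -5.00544763e+01, -5.30919488e-05,
        1.48193497e-02,  7.09561007e-06]), 'tool_pos': array([ 186.25870154, -569.91322268,  302.84020243]), 'tcp_rot': array([-1.79892584e+02, -8.92707639e-03,  1.80913829e+01]), 'ft_force': array([-0.61717005, -0.10437305,  0.19224387]), 'wrist_torque': array([-0.02580513, -0.0292283 , -0.03926793]), 'grip_force': 0.0, 'finger_gap': 85.34695541956559}
scene 462.19069691921595 256.31284236679375 [[0.599, -0.685, 0.416, -95.449], [-0.801, -0.501, 0.328, -507.871], [-0.016, -0.529, -0.849, 1439.612], [0.0, 0.0, 0.0, 1.0]]
top 387.3874511934339 249.2122723761771 [[0.02, -0.982, 0.186, 314.895], [-1.0, -0.024, -0.019, 19.093], [0.024, -0.186, -0.982, 1294.28], [0.0, 0.0, 0.0, 1.0]]
```

View pics/scene0b.png

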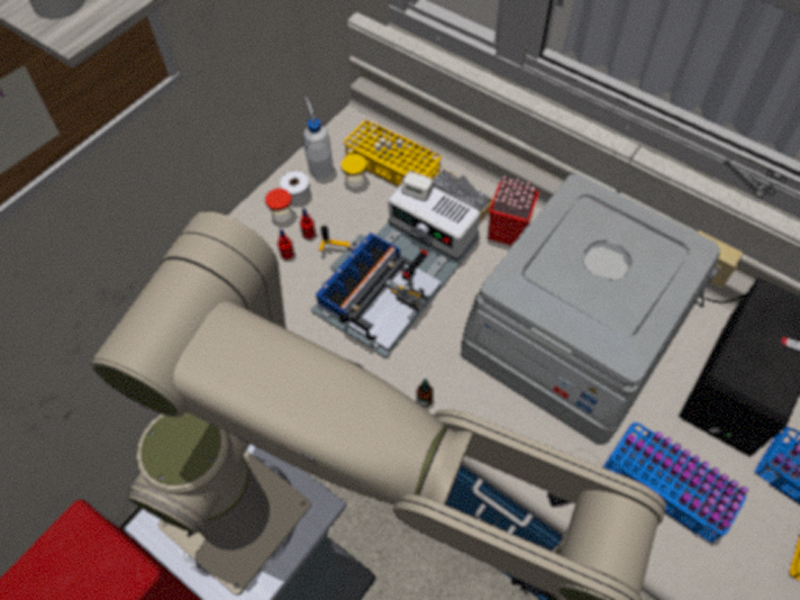

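View pics/top0b.png

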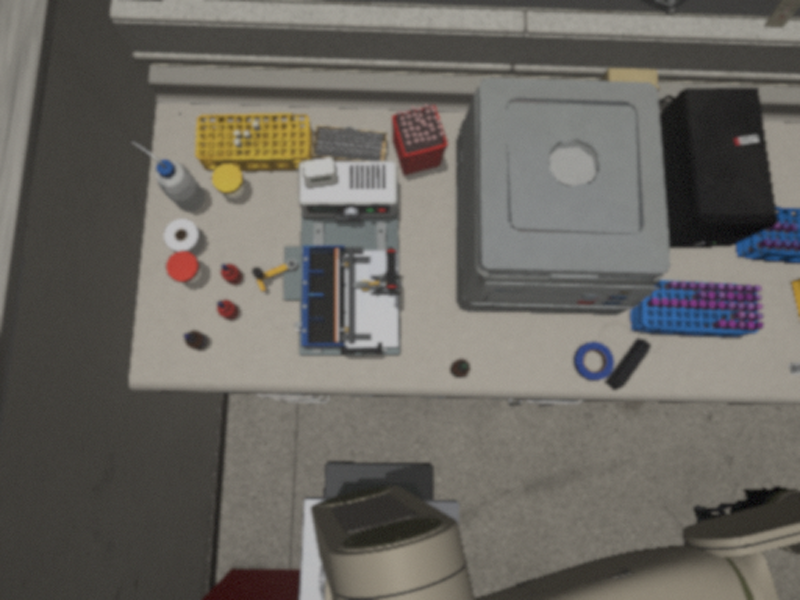

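The pictures show four upright bottle-like things. In the top view they are dark at (195,340), dark with a green top at (460,367), and red at (231,272) and (227,309). The dark ones fit "amber"; the red ones are the look-alikes. I'll confirm this in an enlarged crop. The shaker is at (350,300), its pump lever at (390,270) and its latch at (275,275).

Run:
```python
from h import *
t=load('top0'); s=load('scene0')
f=t['frame']
a=cv2.resize(f[150:240,80:310],(800,313),interpolation=cv2.INTER_CUBIC)
g=s['frame'][135:265,165:300]; b=cv2.resize(g,(298,287),interpolation=cv2.INTER_CUBIC)
c=np.zeros((600,800,3),np.uint8); c[:313]=a; c[313:,:298]=b
d=cv2.resize(f[150:230,180:270],(323,287),interpolation=cv2.INTER_CUBIC); c[313:,310:633]=d
cv2.imwrite('pics/crop1.png',c)
k=.64
for n,p,z in [('blue b',(195,340),90),('green b',(460,367),90),('red1',(231,272),90),('red2',(227,309),90),('cup',(182,266),69),('tape',(593,361),20),('knob',(260,280),64),('pump',(391,270),180),('handle',(362,350),85)]:
    print(n,onz(t,p[0]*k,p[1]*k,z).round())
```

```text
blue b [457. 380.  90.]
green b [ 415. -148.   90.]
red1 [598. 318.  90.]
red2 [521. 321.  90.]
cup [613. 425.  69.]
tape [ 440. -441.   20.]
knob [588. 264.  64.]
pump [588.  -5. 180.]
handle [445.  48.  85.]
```

View pics/crop1.png

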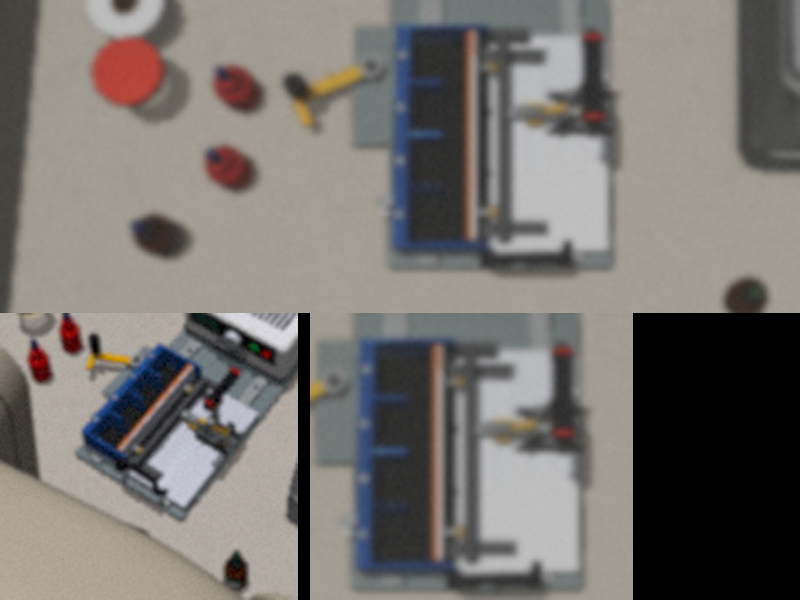

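The crop confirms it. The two amber bottles are blue-topped at about (457,380) mm and green-topped at about (415,-148) mm, and the two red ones are look-alikes. I'm moving above the green one.

>>> servo_tool([
  [[0.02,0.042,0,-6,0.085],[0.02,0.042,0,-6,0.085],[0.02,0.042,0,-6,0.085],[0.02,0.042,0,0,0.085],[0.02,0.042,0,0,0.085],[0.02,0.042,0,0,0.085],[0.02,0.042,0,0,0.085],[0.02,0.042,0,0,0.085],[0.02,0.042,0,0,0.085],[0.02,0.042,0,0,0.085]],
])

```text
time: 1.1
tool_pos: [386.6, -148.5, 303.7]
tcp_rot: [180.0, -0.0, 0.1]
ft_force: [1.1, -0.0, -0.1]
finger_gap: 85.0
grip_force: 0.0
```

Run:
```python
from h import *
s=snap('wrist','w1'); q=sense(); print(q['time'],q['tool_pos'],q['tcp_rot'],q['ft_force'],np.array(s['cam_to_world']).round(3).tolist(),s['fx'])
t=snap('top','t1')
print(proj(s,[415,-148,90]),proj(s,[415,-148,0]))
cv2.imwrite('pics/w1b.png',np.hstack([cv2.resize(s['frame'],(400,300)),cv2.resize(t['frame'],(400,300))]))
```

```text
1.15 [ 388.90944321 -142.69596092  303.72253142] [-1.79772719e+02 -1.01838530e-01  3.50428514e-01] [1.4976849  4.82967102 0.86256315] [[0.001, -0.955, -0.295, 460.737], [-1.0, -0.001, -0.0, -148.373], [-0.0, 0.295, -0.955, 373.094], [0.0, 0.0, 0.0, 1.0]] 272.6193519769732
[253.97840453 154.27240587] [254.07524652 143.59116938]
```

View pics/w1b.png

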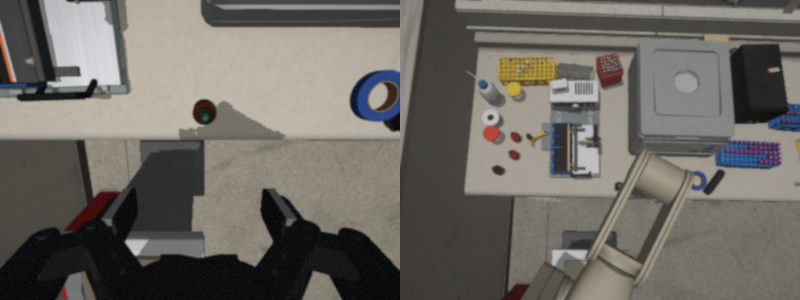

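The wrist view shows the green-topped bottle upright at wrist pixel (261,142), the tape at right and the shaker's front-right corner at upper left.

```bash
cat >> h.py <<'E'
def blob(img,lo,hi,box=None,mn=15):
    hsv=cv2.cvtColor(img,cv2.COLOR_BGR2HSV); m=cv2.inRange(hsv,np.array(lo),np.array(hi))
    if box: k=np.zeros_like(m); x0,y0,x1,y1=box; k[y0:y1,x0:x1]=255; m&=k
    n,l,st,c=cv2.connectedComponentsWithStats(m)
    return [(c[i].round(1).tolist(),st[i].tolist()) for i in range(1,n) if st[i][4]>=mn]
E
python3 - <<'E'
from h import *
s=load('w1'); t=load('top0')
print(blob(s['frame'],(40,50,20),(90,255,255),(230,110,300,175),5))
print(blob(s['frame'],(0,60,20),(20,255,150),(230,110,300,175),5))
print(blob(t['frame'],(40,40,20),(90,255,255),(280,220,310,250),2))
hs=cv2.cvtColor(s['frame'],cv2.COLOR_BGR2HSV); print(hs[142,240:282].tolist())
E
```

```text
[([262.4, 149.2], [256, 142, 14, 15, 151])]
[([261.0, 141.1], [247, 128, 30, 31, 467])]
[([296.8, 234.0], [296, 233, 2, 3, 4])]
[[18, 30, 190], [19, 28, 191], [20, 28, 191], [18, 30, 193], [19, 30, 189], [18, 29, 175], [17, 36, 142], [12, 61, 92], [7, 128, 64], [10, 219, 57], [9, 235, 50], [10, 184, 61], [10, 189, 54], [12, 176, 42], [12, 82, 31], [120, 10, 25], [162, 40, 32], [30, 26, 29], [0, 8, 33], [96, 38, 34], [80, 48, 32], [68, 80, 35], [70, 51, 30], [54, 41, 31], [51, 54, 33], [110, 26, 29], [0, 0, 31], [90, 7, 36], [0, 35, 29], [30, 49, 26], [5, 99, 31], [10, 180, 34], [9, 157, 47], [8, 181, 45], [10, 217, 40], [8, 127, 44], [14, 61, 71], [15, 33, 92], [23, 28, 110], [20, 26, 117], [23, 29, 114], [18, 28, 118]]
```

Run:
```python
from h import *
s=load('w1'); t=load('top0'); print(sense()['tool_pos'],sense()['time'])
print(two(s,(262.4,149.2),t,(296.8,234.0)),onz(s,262.4,149.2,98),onz(t,296.8,234,98),onz(s,261,141.1,60))
```

```text
[ 387.87180575 -145.56844259  303.66408852] 1.2
(array([ 419.07334446, -156.86388325,   81.11251275]), np.float64(0.2640143739463987)) [ 421.42565315 -156.48368778   98.        ] [ 417.68054753 -154.29709048   98.        ] [ 425.17112506 -155.92212921   60.        ]
```

>>> servo_tool([
  [[0.035,-0.006,-0.02,0,0.07],[0,0,-0.03,0,0.07],[0,0,-0.03,0,0.07],[0,0,0,0,0.07],[0,0,0,0,0.07],[0,0,0,0,0.07]],
])

```text
time: 1.8
tool_pos: [422.0, -157.0, 225.8]
tcp_rot: [179.9, -0.1, 0.1]
ft_force: [0.3, -0.6, 0.5]
finger_gap: 70.0
grip_force: 0.0
```

Run:
```python
from h import *
s=snap('wrist','w2'); q=sense(); print(q['time'],q['tool_pos'],q['tcp_rot'])
b=blob(s['frame'],(40,50,20),(90,255,255),(200,100,320,300),20);print(b)
for c,_ in b: print(onz(s,*c,98))
b=blob(s['frame'],(0,60,20),(20,255,150),(200,60,320,300),60);print(b)
for c,_ in b: print(onz(s,*c,60))
print(two(load('w1'),(262.4,149.2),s,max(blob(s['frame'],(40,50,20),(90,255,255),(200,100,320,300),20),key=lambda x:x[1][4])[0]))
```

```text
1.85 [ 422.15605972 -157.06724291  226.05761672] [ 1.79913590e+02 -1.66998151e-01  6.67825543e-02]
[([254.0, 205.0], [246, 194, 18, 23, 272])]
[ 425.47873972 -156.88851052   98.        ]
[([254.2, 182.7], [236, 166, 37, 41, 820])]
[ 433.03162583 -157.0532941    60.        ]
(array([ 418.74936937, -156.96363119,   79.19661267]), np.float64(0.1502903730243324))
```

>>> servo_tool([
  [[-0.002,0,-0.045,0,0.07],[0,0,-0.043,0,0.07],[0,0,0,0,0.07],[0,0,0,0,0.015],[0,0,0,0,0.015],[0,0,0,0,0.015],[0,0,0,0,0.015],[0,0,0,0,0.015]],
], force=40)

```text
time: 2.65
tool_pos: [421.0, -157.1, 138.5]
tcp_rot: [179.9, -0.2, 0.1]
ft_force: [-0.9, 0.2, 8.1]
finger_gap: 20.1
grip_force: 38.8
```

Run:
```python
from h import *
q=sense(); print(q['time'],q['tool_pos'],q['finger_gap'],q['grip_force'])
t=load('top0');f=t['frame'];s=load('w1')['frame']
# carriage measurement from the top view: masks
for n,lo,hi in [('blue fence',(105,100,40),(125,255,255)),('orange',(5,80,100),(18,255,255)),('yellow',(18,120,100),(32,255,255)),('redring',(0,150,80),(4,255,255))]:
    print(n,blob(f,lo,hi,(150,150,265,235),8))
```

```text
2.65 [ 421.00638669 -157.05880473  138.52563014] 20.13090013065236 38.787683844566345
blue fence [([196.0, 160.6], [194, 158, 5, 7, 30]), ([196.6, 172.8], [194, 167, 12, 13, 62]), ([197.7, 187.9], [194, 182, 13, 13, 72]), ([195.4, 203.6], [194, 197, 4, 14, 46]), ([199.3, 217.8], [193, 213, 23, 8, 57])]
orange [([214.1, 185.2], [214, 159, 2, 59, 66])]
yellow [([175.8, 173.2], [169, 170, 14, 8, 52]), ([166.9, 181.7], [165, 179, 5, 7, 19])]
redring []
```

Gripping works, but I don't want to carry the bottle high while I measure. I'll let go, survey the shaker and blue bottle from above, then come back.

>>> servo_tool([
  [[0,0,0,0,0.07],[0,0,0,0,0.07],[0,0,0,0,0.07],[0,0,0.045,0,0.07],[0,0,0.05,0,0.07],[0.015,0.045,0.05,0,0.07],[0.015,0.045,0.05,0,0.07],[0.015,0.045,0.02,0,0.07],[0.015,0.045,0,0,0.07],[0,0.045,0,0,0.07]],
])

```text
time: 3.65
tool_pos: [471.9, 44.4, 324.1]
tcp_rot: [-180.0, -0.2, 0.1]
ft_force: [0.8, 0.1, -1.2]
finger_gap: 70.0
grip_force: 0.0
```

>>> servo_tool([
  [[0,0,0,0,0.07],[0,0,0,0,0.07],[0,0,0,0,0.07]],
])

```text
time: 3.95
tool_pos: [470.6, 41.9, 322.6]
tcp_rot: [180.0, 0.0, 0.1]
ft_force: [0.5, -1.3, -0.9]
finger_gap: 69.9
grip_force: 0.0
```

Run:
```python
from h import *
s=snap('wrist','w3'); q=sense(); print(q['time'],q['tool_pos'],q['tcp_rot'])
cv2.imwrite('pics/w3b.png',cv2.resize(s['frame'],(800,600),interpolation=cv2.INTER_CUBIC))
```

```text
4.0 [470.61335297  41.52264544 322.67634194] [1.79976225e+02 2.15253264e-02 1.29406997e-02]
```

View pics/w3b.png

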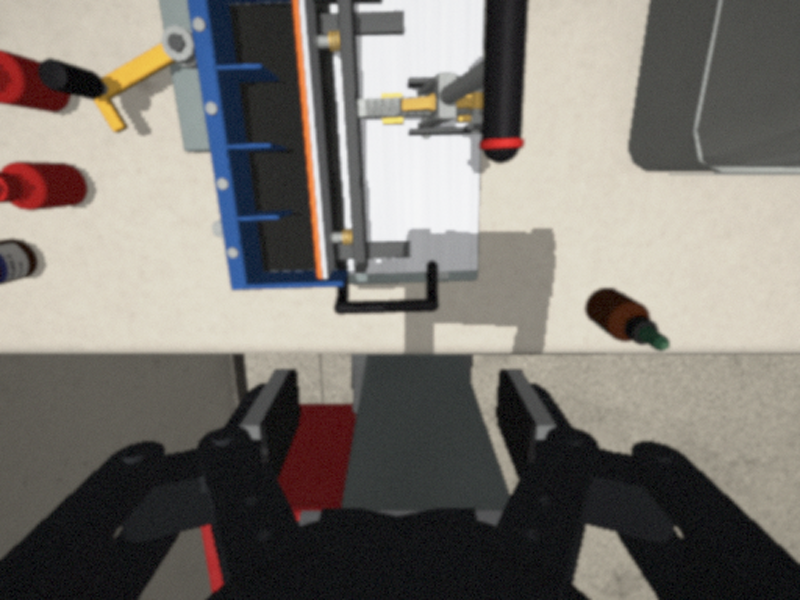

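>>> servo_tool([
  [[0,0.05,0,0,0.07],[0,0.05,0,0,0.07],[0,0.05,0,0,0.07],[0,0,0,0,0.07],[0,0,0,0,0.07],[0,0,0,0,0.07]],
])

```text
time: 4.6
tool_pos: [471.0, 191.1, 322.7]
tcp_rot: [180.0, 0.0, -0.0]
ft_force: [0.1, -0.5, -0.3]
finger_gap: 70.2
grip_force: 0.0
```

Run:
```python
from h import *
s=snap('wrist','w4'); q=sense(); print(q['time'],q['tool_pos'],q['tcp_rot'])
cv2.imwrite('pics/w4b.png',cv2.resize(s['frame'],(800,600),interpolation=cv2.INTER_CUBIC))
```

```text
4.65 [471.09566069 190.9182781  322.79994733] [ 1.79972375e+02  4.52420155e-03 -5.14124688e-02]
```

View pics/w4b.png

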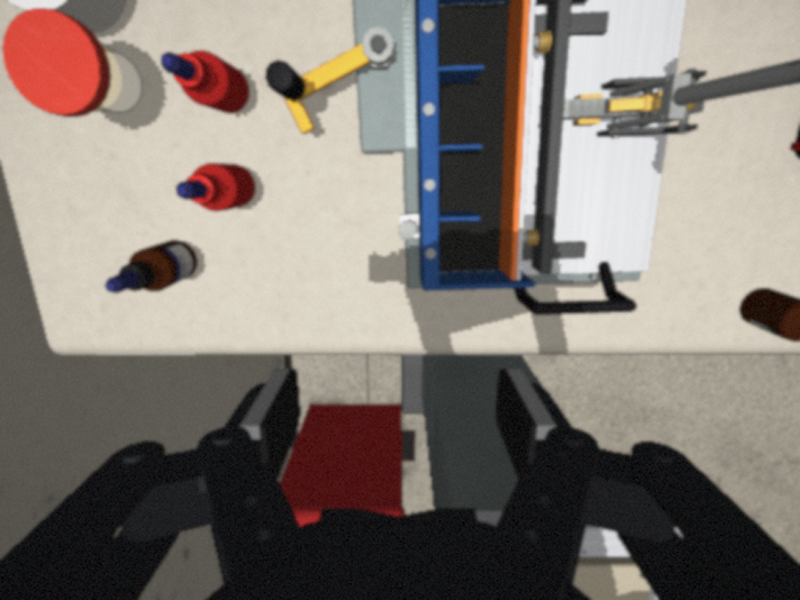

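The stereo pair covers these features, at 800-wide pixels in w3 / w4:
- **Fence screws:** (233,253)…(199,25) / (430,253)…(428,25).
- **Partition tips:** (279,217), (270,147), (262,67) / (481,218), (481,148), (484,69).
- **Bow handle:** (387,305) / (585,306).
- **Latch knob:** (57,76) / (283,80).
- **Latch pivot:** (178,43) / (378,44).
- **Blue bottle tip:** off frame in w3 / (118,284).

No third amber bottle is visible.

Run:
```python
from h import *
a=load('w3');b=load('w4');k=.64
for n,p,q in [('scr1',(233,253),(430,253)),('scr2',(223,184),(430,185)),('scr3',(211,108),(429,109)),('scr4',(199,25),(428,25)),('part1',(279,217),(481,218)),('part2',(270,147),(481,148)),('part3',(262,67),(484,69)),
 ('cornerL',(233,288),(424,289)),('padend',(322,278),(512,279)),('handle',(387,305),(585,306)),('hL',(340,307),(537,308)),('hR',(434,303),(632,305)),('knobtop',(55,74),(280,80)),('pivot',(178,43),(378,44)),('lookout stud',(0,0),(0,0))][:-1]:
    P,e=two(a,(p[0]*k,p[1]*k),b,(q[0]*k,q[1]*k)); print(n,P.round(1),round(e,1))
t=load('top0')
print('blue',onz(b,118*k,284*k,98),onz(b,175*k,262*k,10),onz(b,155*k,266*k,60))
for c,_ in blob(b['frame'],(105,120,40),(130,255,255),(60,160,110,200),8): print('tip',c,onz(b,*c,95), two(b,c,t,(188*k,337*k)))
print('green foot',onz(a,600*k,303*k,10))
print('pump near end',onz(a,502*k,140*k,180))
for c in [(390,252),(393,287)]: print('pump ends top',onz(t,c[0]*k,c[1]*k,180))
```

```text
scr1 [484.2 166.3  73.1] 0.6
scr2 [534.3 167.5  74. ] 0.0
scr3 [584.5 169.4  74.8] 0.1
scr4 [634.4 171.1  74.3] 0.7
part1 [510.7 129.2  73.4] 0.1
part2 [559.5 131.9  72.5] 0.0
part3 [609.7 132.8  72.6] 0.5
cornerL [455.7 170.2  71.1] 0.2
padend [462.8 101.   67.3] 0.3
handle [446.8  49.6  86.5] 0.3
hL [444.8  85.2  85.3] 0.3
hR [447.9  14.2  86.3] 1.1
knobtop [603.4 269.3  77. ] 2.7
pivot [634.3 205.4  32.1] 0.1
blue [466.94366034 390.43079964  98.        ] [464.26146881 394.02046361  10.        ] [471.62414205 383.87821596  60.        ]
tip [78.8, 179.7] [468.5375097  388.31362729  95.        ] (array([464.45994938, 397.58662415,  80.3380563 ]), np.float64(1.0237135862763245))
green foot [ 424.60055332 -148.74252818   10.        ]
pump near end [557.73017668  -6.83438475 180.        ]
pump ends top [623.45633612  -2.13647018 180.        ]
pump ends top [555.47078559  -9.15842812 180.        ]
```

Carriage yaw is about 1.9°. The bays are at about (485,140), (535,142), (585,144) and (635,145) mm. I'll load the blue bottle first, since it's nearest.

>>> servo_tool([
  [[-0.002,0.05,0,0,0.06],[-0.002,0.05,-0.02,0,0.06],[0,0.05,-0.03,0,0.06],[0,0.049,-0.04,0,0.06],[0,0,0,0,0.06],[0,0,0,0,0.06],[0,0,0,0,0.06]],
])

```text
time: 5.35
tool_pos: [468.1, 369.3, 248.2]
tcp_rot: [-180.0, -0.1, -0.0]
ft_force: [-0.3, 0.2, 0.1]
finger_gap: 60.1
grip_force: 0.0
```

Run:
```python
from h import *
s=snap('wrist','w5'); q=sense(); print(q['time'],q['tool_pos'])
b=blob(s['frame'],(105,120,40),(130,255,255),(180,80,340,300),20);print(b)
for c,_ in b: print(onz(s,*c,95),two(load('w4'),(78.8,179.7),s,c))
b=blob(s['frame'],(0,60,20),(20,255,150),(180,60,340,300),60);print(b)
for c,_ in b: print(onz(s,*c,60))
```

```text
5.4 [468.20010666 369.37451748 248.82138884]
[([295.7, 121.6], [289, 116, 14, 13, 131]), ([224.7, 197.5], [219, 190, 14, 16, 133])]
[532.37696792 336.64459216  95.        ] (array([512.40324854, 341.56997092, 172.78515234]), np.float64(48.3352232200769))
[469.2056364  394.87389002  95.        ] (array([465.39087397, 396.23290896,  83.10759872]), np.float64(0.1494862826510179))
[([283.3, 122.6], [269, 101, 39, 38, 347]), ([229.9, 178.6], [212, 162, 34, 39, 651]), ([264.0, 281.4], [227, 266, 76, 34, 1158])]
[529.96425684 342.85278483  60.        ]
[477.10909076 393.21712271  60.        ]
[360.72908477 358.85052373  60.        ]
```

>>> servo_tool([
  [[-0.002,0.026,-0.01,0,0.06],[0,0,-0.04,0,0.06],[0,0,-0.04,0,0.06],[0,0,-0.02,0,0.06],[0,0,0,0,0.06],[0,0,0,0,0.01],[0,0,0,0,0.01],[0,0,0,0,0.01],[0,0,0,0,0.01],[0,0,0,0,0.01]],
], force=60)

```text
time: 6.4
tool_pos: [466.4, 397.4, 140.0]
tcp_rot: [-179.9, -0.2, 0.1]
ft_force: [0.6, -2.0, 6.8]
finger_gap: 19.2
grip_force: 58.6
```

>>> servo_tool([
  [[0,0,0.03,0,0.01],[0,0,0.04,0,0.01],[0,-0.02,0.025,0,0.01],[0,-0.04,0,0,0.01],[0,-0.04,0,0,0.01],[0,-0.04,0,0,0.01],[0,-0.03,0,0,0.01],[0.02,-0.03,0,0,0.01],[0.03,-0.025,0,0,0.01],[0.03,-0.015,0,0,0.01]],
])

```text
time: 7.4
tool_pos: [546.1, 154.8, 233.6]
tcp_rot: [-180.0, -0.1, 0.0]
ft_force: [0.1, 0.7, 0.4]
finger_gap: 19.5
grip_force: 58.7
```

>>> servo_tool([
  [[0.025,-0.01,0,0,0.01],[0.014,-0.01,0,0,0.01],[0,0,0,0,0.01],[0,0,0,0,0.01],[0,0,0,0,0.01]],
])

```text
time: 7.9
tool_pos: [583.3, 137.2, 232.3]
tcp_rot: [-180.0, -0.0, 0.1]
ft_force: [-1.2, -0.3, -1.0]
finger_gap: 19.7
grip_force: 58.7
```

Run:
```python
from h import *
s=snap('wrist','w6'); q=sense(); print(q['time'],q['tool_pos'],q['finger_gap'])
cv2.imwrite('pics/w6b.png',cv2.resize(s['frame'],(800,600),interpolation=cv2.INTER_CUBIC))
```

```text
7.95 [583.22639877 137.25801363 232.27906296] 19.426015883273724
```

View pics/w6b.png

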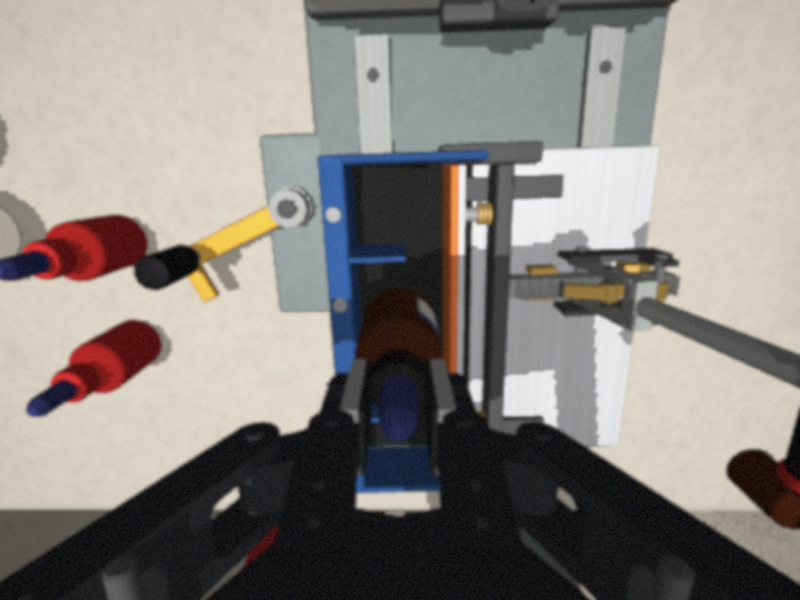

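The bottle hangs over bay 3. Partition 3 is beyond it at (400,253), the orange pad is at (450,250), and the screws are at (333,214) and (340,305).

Run:
```python
from h import *
s=load('w6');k=.64
for n,p,z in [('part3 tip',(405,252),74),('scr4',(333,214),74),('scr3',(340,305),74),('pad edge top',(446,200),75),('pad edge',(446,330),75),('fence inner edge',(348,200),74),('pivot',(292,207),34),('endplate',(420,157),74)]: print(n,onz(s,p[0]*k,p[1]*k,z).round(1))
```

```text
part3 tip [614.7 133.3  74. ]
scr4 [634.8 171.3  74. ]
scr3 [584.6 169.5  74. ]
pad edge top [642.2 112.2  75. ]
pad edge [570.1 109.6  75. ]
fence inner edge [642.  163.2  74. ]
pivot [635.1 202.4  34. ]
endplate [663.4 126.   74. ]
```

>>> servo_tool([
  [[0.0025,-0.001,-0.03,0,0.01],[0,0,-0.02,0,0.01],[0,0,-0.01,0,0.01],[0,0,0,0,0.01],[0,0,0,0,0.01]],
])

```text
time: 8.45
tool_pos: [586.3, 136.1, 172.6]
tcp_rot: [-180.0, -0.0, 0.1]
ft_force: [-0.1, -0.9, -0.7]
finger_gap: 19.5
grip_force: 59.1
```

>>> servo_tool([
  [[0,0,-0.003,0,0.01],[0,0,0,0,0.01],[0,0,0,0,0.045],[0,0,0,0,0.045],[0,0,0,0,0.045],[0,0,0.03,0,0.045],[0,0,0.04,0,0.045],[0,0,0.03,0,0.045],[0,0,0,0,0.045],[0,0,0,0,0.045]],
])

```text
time: 9.45
tool_pos: [586.8, 135.6, 269.8]
tcp_rot: [-180.0, -0.1, 0.1]
ft_force: [-0.7, 0.5, -0.4]
finger_gap: 44.8
grip_force: 0.0
```

Run:
```python
from h import *
s=snap('wrist','w7'); q=sense(); print(q['time'],q['tool_pos'],q['finger_gap'])
t=snap('top','t7'); w=load('w3')
g=blob(t['frame'],(40,40,20),(90,255,255),(270,210,330,260),2); print('green now',g,[onz(t,*c,85) for c,_ in g])
print(blob(load('w3')['frame'],(60,40,20),(90,255,255),(370,160,440,260),10))
cv2.imwrite('pics/w7b.png',np.hstack([cv2.resize(s['frame'],(400,300)),cv2.resize(t['frame'][110:260,80:330],(400,240))[:240].copy() if 0 else cv2.resize(t['frame'][110:260,80:280],(400,300))]))
```

```text
9.5 [586.0668621  135.58193045 268.20497002] 45.05257784426535
green now [([297.0, 234.0], [296, 233, 3, 3, 9])] [array([ 418.81149328, -156.8082058 ,   85.        ])]
[([417.1, 215.5], [408, 208, 19, 15, 159])]
```

View pics/w7b.png

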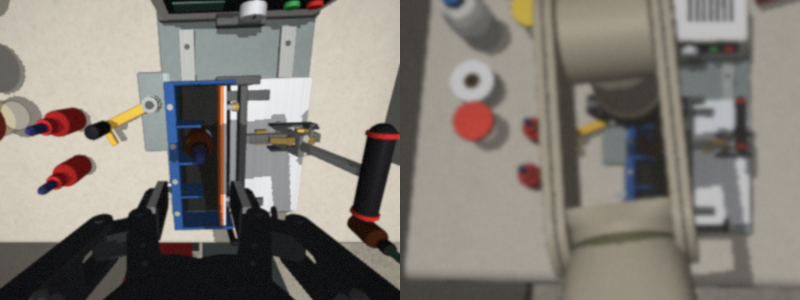

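The blue bottle stands upright in bay 3, and the green one is unmoved. The pump handle's end rings are at (383,130) and (362,217) in the left half.

>>> servo_tool([
  [[-0.045,-0.005,0,0,0.06],[-0.045,-0.005,0,0,0.06],[-0.045,-0.005,0,0,0.06],[-0.004,-0.04,0,0,0.06],[-0.004,-0.04,0,0,0.06],[-0.004,-0.04,0,0,0.06],[-0.004,-0.04,0,0,0.06],[-0.005,-0.04,0,0,0.06],[-0.005,-0.04,0,0,0.06],[-0.005,-0.038,0,0,0.06]],
])

```text
time: 10.55
tool_pos: [419.1, -158.7, 267.2]
tcp_rot: [-179.9, 0.1, 0.1]
ft_force: [0.9, 0.9, -0.4]
finger_gap: 59.7
grip_force: 0.0
```

>>> servo_tool([
  [[0,0,-0.03,0,0.06],[0,0,0,0,0.06],[0,0,0,0,0.06],[0,0,0,0,0.06]],
])

```text
time: 10.95
tool_pos: [420.5, -156.7, 239.4]
tcp_rot: [-180.0, 0.0, 0.2]
ft_force: [0.3, -0.3, 1.0]
finger_gap: 60.2
grip_force: 0.0
```

Run:
```python
from h import *
s=snap('wrist','w8'); q=sense(); print(q['time'],q['tool_pos'])
b=blob(s['frame'],(40,50,20),(90,255,255),(200,100,320,300),20);print(b)
for c,_ in b: print(onz(s,*c,95),two(load('w3'),(417.1,215.5),s,c))
```

```text
11.0 [ 420.81159691 -156.77856974  239.78571108]
[([254.6, 197.5], [247, 187, 16, 21, 241])]
[ 424.34702674 -156.81762431   95.        ] (array([ 420.05387182, -156.81574483,   82.53344648]), np.float64(0.3594848905620452))
```

Right on. Descending 100 mm and gripping.

>>> servo_tool([
  [[0,0,-0.04,0,0.06],[0,0,-0.04,0,0.06],[0,0,-0.02,0,0.06],[0,0,0,0,0.06],[0,0,0,0,0.01],[0,0,0,0,0.01],[0,0,0,0,0.01],[0,0,0,0,0.01],[0,0,0,0,0.01]],
], force=60)

```text
time: 11.9
tool_pos: [421.8, -157.9, 141.2]
tcp_rot: [179.9, -0.2, 0.1]
ft_force: [-0.5, 1.1, 8.0]
finger_gap: 19.6
grip_force: 58.5
```

>>> servo_tool([
  [[0,0,0.03,0,0.01],[0,0,0.04,0,0.01],[0,0.02,0.022,0,0.01],[0,0.04,0,0,0.01],[0,0.04,0,0,0.01],[0,0.04,0,0,0.01],[0,0.04,0,0,0.01],[0,0.04,0,0,0.01],[0.01,0.04,0,0,0.01],[0.03,0.025,0,0,0.01]],
])

```text
time: 12.9
tool_pos: [459.5, 130.4, 232.0]
tcp_rot: [-180.0, -0.1, 0.2]
ft_force: [0.6, -0.5, 0.4]
finger_gap: 19.1
grip_force: 58.7
```

>>> servo_tool([
  [[0.035,0.007,0,0,0.01],[0.035,0,0,0,0.01],[0,0,0,0,0.01],[0,0,0,0,0.01],[0,0,0,0,0.01]],
])

```text
time: 13.4
tool_pos: [529.9, 134.5, 231.3]
tcp_rot: [-180.0, 0.0, 0.1]
ft_force: [-0.1, 0.2, -1.4]
finger_gap: 19.6
grip_force: 58.8
```

>>> servo_tool([
  [[0.006,0,-0.02,0,0.01],[0,0,-0.02,0,0.01],[0,0,-0.018,0,0.01],[0,0,0,0,0.01],[0,0,0,0,0.01],[0,0,0,0,0.01]],
])

```text
time: 14.0
tool_pos: [536.7, 134.7, 174.5]
tcp_rot: [-180.0, -0.1, 0.1]
ft_force: [-0.2, -0.5, -1.1]
finger_gap: 19.7
grip_force: 61.1
```

Run:
```python
from h import *
s=snap('wrist','w9'); q=sense(); print(q['time'],q['tool_pos'],q['ft_force'])
cv2.imwrite('pics/w9b.png',s['frame'])
```

```text
14.05 [536.7857599  134.69985744 174.45064884] [ 0.43774992  1.11611844 -0.09098306]
```

View pics/w9b.png

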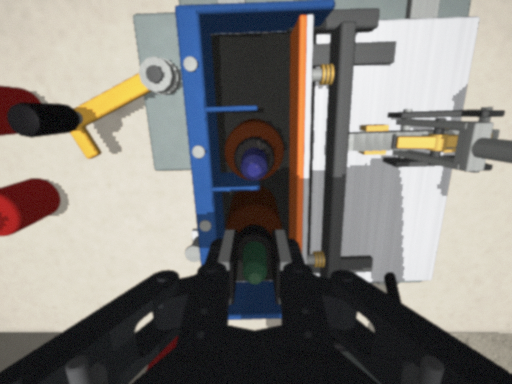

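The green bottle is in bay 2 at (255,225), and the blue one stands well in bay 3 at (253,160). Setting down.

>>> servo_tool([
  [[0,0,-0.003,0,0.01],[0,0,-0.001,0,0.01],[0,0,0,0,0.045],[0,0,0,0,0.045],[0,0,0,0,0.045],[0,0,0.04,0,0.045],[0,0,0.04,0,0.045],[0,0,0.04,0,0.045],[0,0,0,0,0.03],[0,0,0,0,0.03]],
])

```text
time: 15.05
tool_pos: [537.0, 134.7, 290.4]
tcp_rot: [-180.0, -0.2, 0.1]
ft_force: [-0.3, -0.0, -1.3]
finger_gap: 29.9
grip_force: 0.0
```

>>> servo_tool([
  [[0,-0.04,0.01,0,0.04],[0,-0.04,0.01,0,0.04],[0.01,-0.035,0.01,0,0.04],[0,0,0,0,0.04],[0,0,0,0,0.04],[0,0,0,0,0.04]],
])

```text
time: 15.65
tool_pos: [545.7, 20.3, 317.3]
tcp_rot: [-180.0, 0.2, 0.1]
ft_force: [0.6, 1.2, -0.0]
finger_gap: 39.7
grip_force: 0.0
```

Run:
```python
from h import *
s=snap('wrist','w10'); q=sense(); print(q['time'],q['tool_pos'])
cv2.imwrite('pics/w10b.png',s['frame'])
w=load('w7')
def red(f,box): return blob(f,(0,170,80),(6,255,255),box,20)+blob(f,(174,170,80),(180,255,255),box,20)
print(red(w['frame'],(430,150,512,300)),red(s['frame'],(200,60,420,330)))
```

```text
15.7 [545.73269843  20.59055497 317.47100513]
[([491.5, 173.8], [469, 169, 43, 10, 302]), ([467.4, 278.0], [450, 270, 35, 15, 204])] [([288.9, 99.2], [276, 96, 26, 8, 163]), ([288.2, 194.6], [277, 191, 23, 8, 112])]
```

View pics/w10b.png

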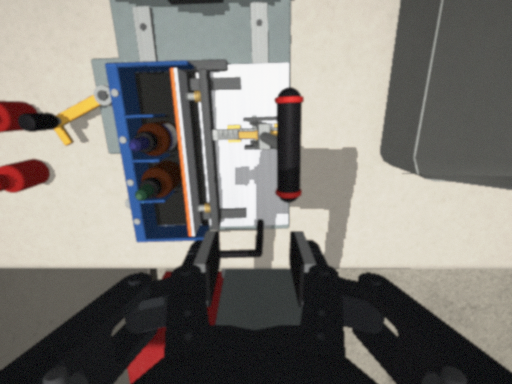

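Both bottles stand upright at (150,140) and (160,180). The pump handle's rings are at (289,99) and (288,195).

Run:
```python
from h import *
a=load('w7');b=load('w10')
for p,q in [((491.5,173.8),(288.9,99.2)),((467.4,278),(288.2,194.6))]: print(two(a,p,b,q),onz(b,*q,185))
```

```text
(array([625.10873543,  -3.63111051, 183.04112761]), np.float64(1.1437942071428768)) [625.59673807  -3.58408155 185.        ]
(array([554.3297504 ,  -5.85696634, 182.92083387]), np.float64(1.2042923354001516)) [555.56977378  -5.81817503 185.        ]
```

>>> servo_tool([
  [[0.022,-0.0125,0,0,0.055],[0.022,-0.0125,0,0,0.055],[0,0,-0.02,0,0.055],[0,0,-0.02,0,0.055],[0,0,-0.02,0,0.055],[0,0,-0.025,0,0.055],[0,0,0,0,0.055],[0,0,0,0,0.055]],
])

```text
time: 16.5
tool_pos: [589.8, -4.4, 233.4]
tcp_rot: [-180.0, 0.1, 0.2]
ft_force: [0.7, -0.1, -0.2]
finger_gap: 54.6
grip_force: 0.0
```

>>> servo_tool([
  [[0,0,0,0,0.012],[0,0,0,0,0.012],[0,0,0,0,0.012],[0,0,0,0,0.012],[0,0,0,0,0.012]],
], force=20)

```text
time: 17.0
tool_pos: [591.1, -5.5, 235.6]
tcp_rot: [180.0, -0.2, 0.1]
ft_force: [1.0, 0.9, 6.3]
finger_gap: 17.2
grip_force: 19.6
```

```bash
cat >> h.py <<'E'
def pad(tag):
    s=snap('wrist',tag); q=sense(); print(q['time'],q['tool_pos'].round(1),q['ft_force'].round(1),q['finger_gap'])
    f=s['frame']; hsv=cv2.cvtColor(f,cv2.COLOR_BGR2HSV)
    for X in (570,585,600,625):
        # sample along carriage y at fixed X, plane z=74 (pad/fence top)
        ys=np.arange(60,175,1.); P=[proj(s,[X+0.033*(170-y)-0.0,y,74]) for y in ys]
        v=np.array([f[int(round(p[1])),int(round(p[0]))] if 0<=p[0]<511 and 0<=p[1]<383 else [0,0,0] for p in P])
        h=cv2.cvtColor(v[None].astype(np.uint8),cv2.COLOR_BGR2HSV)[0]
        o=(h[:,0]>4)&(h[:,0]<18)&(h[:,1]>140)&(h[:,2]>120); b=(h[:,0]>100)&(h[:,0]<128)&(h[:,1]>120)&(h[:,2]>60)
        print(X,'orange',ys[o][[0,-1]] if o.any() else None,'fence',ys[b][:1],'V',h[:50,2].tolist() if X==600 else '')
E
python3 -c "
from h import *
pad('p0')"
```

```text
17.05 [591.1  -5.4 235.6] [-0.2  0.4  6.5] 17.03702664881888
570 orange [104. 107.] fence [120.] V 
585 orange [105. 107.] fence [113.] V 
600 orange [106. 107.] fence [148.] V [116, 95, 54, 42, 44, 37, 46, 64, 81, 109, 113, 110, 109, 104, 105, 96, 78, 50, 42, 40, 28, 23, 31, 32, 68, 84, 94, 96, 95, 100, 97, 96, 98, 98, 96, 98, 96, 98, 98, 125, 183, 231, 240, 239, 239, 245, 247, 234, 188, 140]
625 orange [107. 109.] fence [139.] V
```

>>> servo_tool([
  [[0,0.008,0.002,0,0.012],[0,0.009,0.001,0,0.012],[-0.001,0.009,0,0,0.012],[0,0.009,0,0,0.012],[-0.001,0.009,0,0,0.012],[0,0.006,-0.001,0,0.012],[0,0,0,0,0.012],[0,0,0,0,0.012]],
])

```text
time: 17.85
tool_pos: [588.3, 45.1, 235.8]
tcp_rot: [-180.0, 0.0, 0.1]
ft_force: [2.3, -0.6, 2.1]
finger_gap: 17.3
grip_force: 20.1
```

>>> servo_tool([
  [[0,-0.01,0.001,0,0.012],[0.001,-0.01,0,0,0.012],[0,-0.01,0,0,0.012],[0.001,-0.01,0,0,0.012],[0,-0.011,-0.001,0,0.012],[0,0,0,0,0.012],[0,0,0,0,0.012],[0,0,0,0,0.012]],
])

```text
time: 18.65
tool_pos: [589.9, -6.5, 235.6]
tcp_rot: [-180.0, 0.1, 0.1]
ft_force: [-2.3, 3.6, -0.1]
finger_gap: 17.3
grip_force: 20.4
```

```bash
python3 -c "
from h import *
pad('p1')"
```

```text
18.7 [589.9  -6.4 235.6] [-2.8  3.4  0.7] 17.394453586765323
570 orange [113. 116.] fence [172.] V 
585 orange [114. 116.] fence [161.] V 
600 orange [114. 117.] fence [150.] V [184, 229, 229, 209, 179, 160, 151, 145, 74, 53, 43, 39, 35, 35, 42, 73, 89, 102, 102, 105, 104, 101, 97, 84, 64, 50, 41, 38, 30, 32, 28, 48, 72, 88, 90, 88, 90, 93, 95, 88, 91, 87, 91, 90, 87, 94, 92, 93, 109, 152]
625 orange [115. 117.] fence [140.] V
```

Advanced about 9 mm (clamp ≈ 17). Next stroke.

>>> servo_tool([
  [[0,0.009,0.001,0,0.012],[0,0.009,0,0,0.012],[-0.001,0.009,0,0,0.012],[0,0.009,0,0,0.012],[-0.001,0.009,-0.001,0,0.012],[0,0.006,0,0,0.012],[0,0,0,0,0.012],[0,0,0,0,0.012]],
])

```text
time: 19.5
tool_pos: [588.7, 45.1, 236.2]
tcp_rot: [-180.0, -0.1, 0.1]
ft_force: [5.2, -0.0, 0.2]
finger_gap: 17.4
grip_force: 20.2
```

>>> servo_tool([
  [[0,-0.01,0.001,0,0.012],[0.001,-0.01,0,0,0.012],[0,-0.01,0,0,0.012],[0.001,-0.01,0,0,0.012],[0,-0.01,-0.001,0,0.012],[0,0,0,0,0.012],[0,0,0,0,0.012],[0,0,0,0,0.012]],
])

```text
time: 20.3
tool_pos: [590.0, -5.4, 235.8]
tcp_rot: [180.0, 0.1, 0.1]
ft_force: [-0.7, 0.1, 2.1]
finger_gap: 17.6
grip_force: 20.6
```

```bash
python3 -c "
from h import *
pad('p2')"
```

```text
20.35 [590.1  -5.4 235.8] [-1.3  0.7  1.8] 17.34781885520199
570 orange [119. 121.] fence [124.] V 
585 orange [119. 122.] fence [] V 
600 orange [120. 122.] fence [126.] V [156, 157, 157, 114, 119, 122, 119, 118, 119, 126, 125, 124, 120, 102, 76, 40, 42, 35, 36, 39, 44, 67, 96, 103, 104, 103, 103, 99, 97, 85, 52, 47, 39, 29, 27, 35, 35, 72, 82, 90, 87, 88, 89, 90, 91, 89, 90, 89, 88, 90]
625 orange [121. 123.] fence [140.] V
```

>>> servo_tool([
  [[0,0.009,0.001,0,0.012],[0,0.009,0,0,0.012],[-0.001,0.009,0,0,0.012],[0,0.009,0,0,0.012],[-0.001,0.009,-0.001,0,0.012],[0,0.005,0,0,0.012],[0,0,0,0,0.012],[0,0,0,0,0.012]],
])

```text
time: 21.15
tool_pos: [588.7, 45.0, 236.2]
tcp_rot: [-180.0, -0.1, 0.1]
ft_force: [3.5, -1.3, 1.0]
finger_gap: 17.4
grip_force: 20.5
```

>>> servo_tool([
  [[0,-0.01,0.001,0,0.012],[0.001,-0.01,0,0,0.012],[0,-0.01,0,0,0.012],[0.001,-0.01,0,0,0.012],[0,-0.01,-0.001,0,0.012],[0,0,0,0,0.012],[0,0,0,0,0.012],[0,0,0,0,0.012]],
])

```text
time: 21.95
tool_pos: [590.0, -5.4, 235.7]
tcp_rot: [180.0, 0.1, 0.1]
ft_force: [-0.8, -1.0, 0.2]
finger_gap: 17.3
grip_force: 20.7
```

```bash
python3 -c "
from h import *
pad('p3')"
```

```text
22.0 [590.   -5.4 235.7] [-1.2  0.5  0.8] 17.46131249807296
570 orange [122. 125.] fence [127.] V 
585 orange [123. 125.] fence [] V 
600 orange [123. 126.] fence [158.] V [148, 154, 112, 112, 111, 115, 109, 111, 112, 114, 119, 119, 117, 114, 108, 63, 57, 48, 42, 37, 38, 38, 36, 50, 66, 84, 97, 105, 100, 98, 98, 97, 81, 60, 36, 26, 26, 30, 31, 51, 71, 85, 84, 88, 87, 91, 87, 85, 87, 90]
625 orange [124. 127.] fence [142.] V
```

Run:
```python
from h import *
rows=[]
for t in('p1','p2','p3'):
    s=load(t);f=s['frame'];p=proj(s,[600,110,74]); 
    print(t,p, np.array(s['cam_to_world'])[:3,3])
    c=f[20:250,100:330]; rows.append(cv2.resize(c,(266,266),interpolation=cv2.INTER_CUBIC))
    c2=f[int(p[1])-40:int(p[1])+60,int(p[0])-70:int(p[0])+30]; rows.append(cv2.resize(c2,(266,266),interpolation=cv2.INTER_CUBIC))
cv2.imwrite('pics/cmp.png',np.vstack([np.hstack(rows[0::2]),np.hstack(rows[1::2])]))
```

```text
p1 [121.96940143 184.14950778] [664.15876993  -6.45323639 304.82150575]
p2 [122.98111799 184.32104256] [664.26017685  -5.31387786 305.07270466]
p3 [123.00492905 184.35114534] [664.27175132  -5.27878969 305.00375591]
```

View pics/cmp.png

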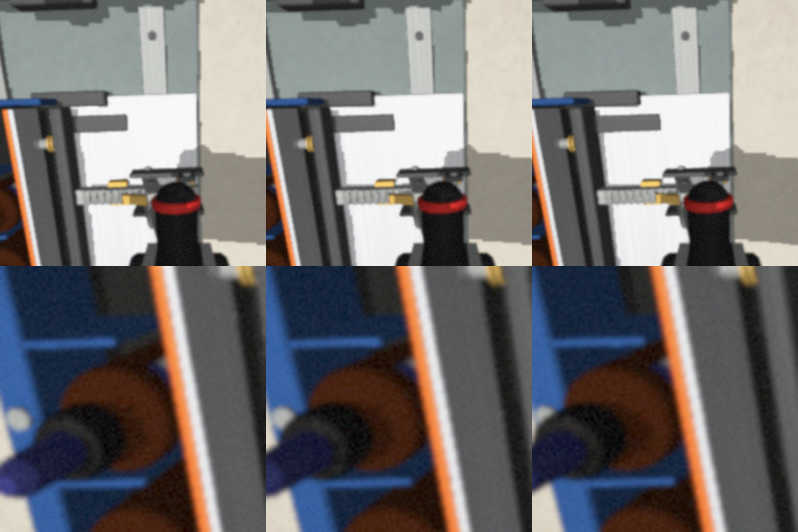

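Run:
```python
from h import *
for t in('p0','p1','p2','p3'):
    s=load(t);f=s['frame'];g=cv2.cvtColor(f,cv2.COLOR_BGR2GRAY);M=np.array(s['cam_to_world'])
    for X in (625,645):
      ys=np.arange(55,130,.5); P=np.array([proj(s,[X,y,74]) for y in ys],np.float32)
      v=cv2.remap(g,P[:,0][None],P[:,1][None],cv2.INTER_LINEAR)[0].astype(int); d=np.diff(v)
      e=[(ys[i],int(v[i+3]-v[i-2])) for i in range(2,len(v)-3) if abs(v[i+3]-v[i-2])>35 and abs(v[i+3]-v[i-2])==max(abs(v[j+3]-v[j-2]) for j in range(max(2,i-3),min(len(v)-3,i+4)))]
      print(t,X,e)
```

```text
p0 625 [(np.float64(57.5), -69), (np.float64(61.5), -106), (np.float64(67.5), 49), (np.float64(76.5), -50), (np.float64(85.0), 50), (np.float64(101.0), 124), (np.float64(105.0), -55), (np.float64(108.5), -99)]
p0 645 [(np.float64(57.5), -40), (np.float64(61.0), -44), (np.float64(68.5), 51), (np.float64(82.5), -53), (np.float64(86.0), 44), (np.float64(101.5), 129), (np.float64(105.5), -56), (np.float64(109.0), -103)]
p1 625 [(np.float64(63.5), -67), (np.float64(68.5), -98), (np.float64(75.5), 46), (np.float64(76.0), 46), (np.float64(84.5), -48), (np.float64(92.0), 49), (np.float64(109.0), 121), (np.float64(109.5), 121), (np.float64(113.0), -54), (np.float64(113.5), -54), (np.float64(117.5), -97)]
p1 645 [(np.float64(67.0), -42), (np.float64(67.5), -42), (np.float64(76.5), 49), (np.float64(85.0), -43), (np.float64(92.5), 50), (np.float64(110.0), 124), (np.float64(114.0), -55), (np.float64(114.5), -55), (np.float64(118.0), -96)]
p2 625 [(np.float64(68.5), -69), (np.float64(74.0), -96), (np.float64(81.5), 46), (np.float64(90.5), -49), (np.float64(97.5), 47), (np.float64(115.0), 121), (np.float64(119.0), -55), (np.float64(119.5), -55), (np.float64(123.0), -95)]
p2 645 [(np.float64(73.0), -47), (np.float64(82.0), 46), (np.float64(90.5), -44), (np.float64(91.0), -44), (np.float64(98.0), 49), (np.float64(116.0), 124), (np.float64(119.5), -53), (np.float64(120.0), -53), (np.float64(123.5), -97)]
p3 625 [(np.float64(75.0), -104), (np.float64(84.5), 45), (np.float64(93.0), -47), (np.float64(93.5), -47), (np.float64(100.0), 47), (np.float64(118.5), 125), (np.float64(122.0), -56), (np.float64(126.0), -94)]
p3 645 [(np.float64(76.5), -53), (np.float64(85.5), 47), (np.float64(94.0), -56), (np.float64(100.5), 51), (np.float64(119.0), 123), (np.float64(122.5), -54), (np.float64(123.0), -54), (np.float64(127.0), -97)]
```

```bash
cat >> h.py <<'E'
def edges(t):
    s=load(t);g=cv2.cvtColor(s['frame'],cv2.COLOR_BGR2GRAY)
    for X in (625,645):
      ys=np.arange(55,132,.25); P=np.array([proj(s,[X,y,74]) for y in ys],np.float32)
      v=cv2.GaussianBlur(cv2.remap(g,P[:,0][None],P[:,1][None],cv2.INTER_LINEAR).astype(np.float32),(0,0),3,None,1)[0]; d=np.gradient(v)*4
      print(t,X,[(float(ys[i]),int(d[i])) for i in range(1,len(d)-1) if abs(d[i])>7 and abs(d[i])>=abs(d[i-1]) and abs(d[i])>abs(d[i+1])])
E
python3 -c "
from h import *
s=snap('wrist','p4'); q=sense(); print(q['time'],q['tool_pos'],q['ft_force']); edges('p2'); edges('p3'); edges('p4')"
```

```text
22.05 [590.04516512  -5.34434307 235.73810224] [-1.86823156  0.0327317   1.47398492]
p2 625 [(69.0, -28), (74.25, -38), (82.0, 18), (90.5, -20), (97.75, 19), (115.5, 50), (119.25, -22), (123.5, -38)]
p2 645 [(73.0, -18), (82.0, 18), (91.25, -17), (98.25, 19), (116.25, 50), (120.0, -22), (124.0, -38)]
p3 625 [(72.25, -31), (75.25, -42), (85.0, 17), (93.5, -18), (100.25, 17), (118.5, 49), (122.5, -22), (126.5, -38)]
p3 645 [(76.5, -21), (86.25, 18), (94.5, -21), (100.75, 19), (119.25, 50), (123.0, -22), (127.0, -38)]
p4 625 [(72.0, -30), (75.25, -42), (85.0, 18), (93.75, -20), (100.0, 22), (118.75, 47), (122.75, -21), (126.25, -39)]
p4 645 [(76.5, -19), (86.25, 17), (94.5, -20), (100.5, 22), (119.25, 51), (122.75, -22), (127.0, -40)]
```

>>> servo_tool([
  [[0,0.009,0.001,0,0.012],[0,0.009,0,0,0.012],[-0.001,0.004,0,0,0.012],[0,0,0,0,0.012],[0,0,0,0,0.012]],
])

```text
time: 22.55
tool_pos: [589.8, 16.7, 237.5]
tcp_rot: [180.0, -0.1, 0.1]
ft_force: [0.9, -2.5, 3.7]
finger_gap: 17.1
grip_force: 21.0
```

```bash
python3 -c "
from h import *
s=snap('wrist','p5'); q=sense(); print(q['time'],q['tool_pos'],q['ft_force']); edges('p5')"
```

```text
22.6 [589.78713664  16.58893192 237.49194859] [ 0.96194792 -2.83086575  3.81654542]
p5 625 [(78.5, -55), (88.5, 20), (97.0, -19), (103.5, 18), (118.75, 50), (122.75, -23), (126.5, -38)]
p5 645 [(81.0, -18), (89.0, 19), (98.0, -20), (104.25, 19), (119.25, 51), (123.25, -23), (127.0, -39)]
```

This all fits: at p3 the pad just touches the bottles (clamp ≈ 29, pad ≈ 1 mm). Earlier stops sat 2.5 mm above their tooth because nothing pushed the bar back. Completing this stroke should leave about 7 mm.

>>> servo_tool([
  [[0,0.009,0,0,0.012],[0,0.009,-0.001,0,0.012],[-0.001,0.009,0,0,0.012],[0,0.001,0,0,0.012],[0,0,0,0,0.012],[0,0,0,0,0.012]],
])

```text
time: 23.2
tool_pos: [588.2, 44.8, 235.3]
tcp_rot: [-180.0, 0.0, 0.1]
ft_force: [3.8, -2.9, -3.7]
finger_gap: 17.4
grip_force: 20.7
```

>>> servo_tool([
  [[0,-0.01,0.001,0,0.012],[0.001,-0.01,0,0,0.012],[0,-0.01,0,0,0.012],[0.001,-0.01,0,0,0.012],[0,-0.01,-0.001,0,0.012],[0,0,0,0,0.012],[0,0,0,0,0.012],[0,0,0,0,0.012]],
])

```text
time: 24.0
tool_pos: [590.1, -5.6, 236.0]
tcp_rot: [180.0, 0.0, 0.1]
ft_force: [-3.6, 0.8, 2.7]
finger_gap: 17.1
grip_force: 20.8
```

```bash
python3 -c "
from h import *
s=snap('wrist','p6'); q=sense(); print(q['time'],q['tool_pos'],q['ft_force']); edges('p6')"
```

```text
24.05 [590.2058577   -5.5678576  236.01075483] [-3.8498942   0.31065399  2.5982685 ]
p6 625 [(75.25, -67), (90.5, 19), (98.25, -13), (101.0, 9), (118.75, 47), (122.5, -21), (126.5, -39)]
p6 645 [(81.5, -20), (91.25, 17), (99.0, -15), (101.5, 11), (119.25, 50), (123.0, -21), (127.0, -39)]
```

The bar advanced one 6 mm tooth while the pad stayed against the bottles, so the springs are in by about 7 mm. Releasing and checking the bottles.

>>> servo_tool([
  [[0,0,0,0,0.05],[0,0,0,0,0.05],[0,0,0,0,0.05],[0,0,0.03,0,0.05],[0,0,0.04,0,0.05],[-0.04,0.01,0.01,0,0.03],[-0.04,0.015,0,0,0.02],[-0.04,0.015,0,0,0.02],[0,0,0,0,0.02],[0,0,0,0,0.02]],
])

```text
time: 25.05
tool_pos: [470.1, 34.9, 316.4]
tcp_rot: [180.0, -0.1, 0.1]
ft_force: [-0.2, 0.4, 0.4]
finger_gap: 20.2
grip_force: 0.0
```

Run:
```python
from h import *
s=snap('wrist','w11'); q=sense(); print(q['time'],q['tool_pos'])
cv2.imwrite('pics/w11b.png',cv2.resize(s['frame'],(800,600),interpolation=cv2.INTER_CUBIC))
```

```text
25.1 [470.87150287  34.57938027 316.59834559]
```

View pics/w11b.png

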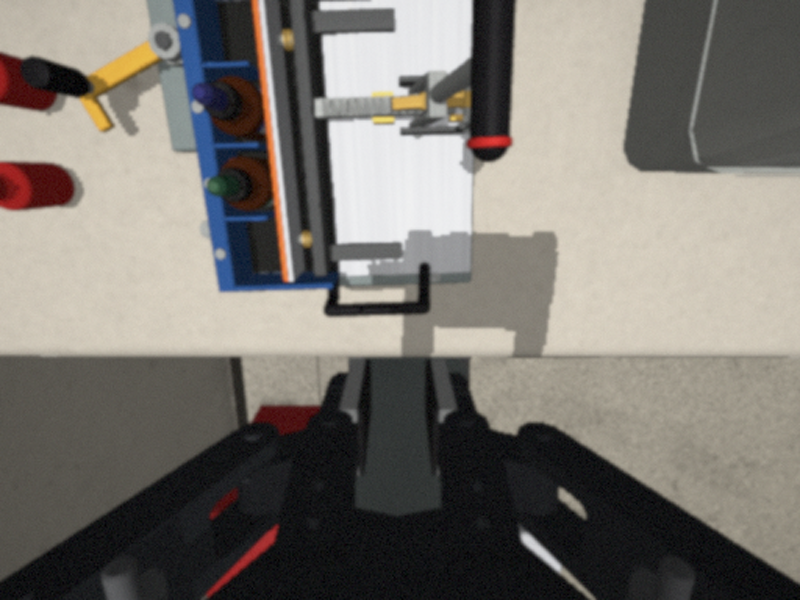

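Both bottles are held upright between fence and pad at (230,100) and (240,185). The handle bar is at (380,308). I'm closing the fingers and going in front of it.

>>> servo_tool([
  [[-0.03,0.008,0,0,0.0],[-0.026,0.007,0,0,0.0],[0,0,-0.04,0,0.0],[0,0,-0.04,0,0.0],[0,0,-0.04,0,0.0],[0,0,-0.035,0,0.0],[0,0,-0.018,0,0.0],[0,0,0,0,0.0],[0,0,0,0,0.0]],
])

```text
time: 26.0
tool_pos: [415.3, 49.3, 143.5]
tcp_rot: [180.0, 0.0, 0.1]
ft_force: [0.3, -0.6, 0.2]
finger_gap: -0.3
grip_force: 0.0
```

>>> servo_tool([
  [[0.01,0,0,0,0.0],[0.012,0,0,0,0.0],[0.012,0,0,0,0.0],[0.012,0.001,0,0,0.0],[0.012,0,0,0,0.0],[0.012,0.001,0,0,0.0],[0,0,0,0,0.0]],
])

```text
time: 26.7
tool_pos: [487.0, 51.5, 145.2]
tcp_rot: [180.0, -0.2, 0.1]
ft_force: [0.6, -0.3, -0.0]
finger_gap: -0.1
grip_force: 0.0
```

>>> servo_tool([
  [[0.004,0,0,0,0.0],[0.004,0,0,0,0.0],[0.004,0,0,0,0.0],[0,0,0,0,0.0],[0,0,0,0,0.0]],
])

```text
time: 27.2
tool_pos: [496.7, 51.6, 143.1]
tcp_rot: [180.0, -0.1, 0.1]
ft_force: [-0.1, -0.1, 0.1]
finger_gap: 0.0
grip_force: 0.0
```

>>> servo_tool([
  [[0.004,0,0,0,0.0],[0.003,0,0,0,0.0],[0.002,0,0,0,0.0],[0,0,0,0,0.0],[0,0,0,0,0.0]],
])

```text
time: 27.7
tool_pos: [502.6, 51.8, 142.2]
tcp_rot: [-180.0, 0.5, 0.1]
ft_force: [-19.1, 0.1, 13.6]
finger_gap: -0.0
grip_force: 10.1
```

19 N against 4 N sliding friction means it has hit the stop. Backing off and checking.

>>> servo_tool([
  [[-0.012,0,0,0,0.0],[-0.02,0,0,0,0.0],[0,0,0.04,0,0.0],[0,0,0.045,0,0.0],[0,0.03,0.035,0,0.02],[0,0.04,0.03,0,0.03],[0,0.04,0.02,0,0.04],[0.02,0.03,0,0,0.04],[0,0,0,0,0.04],[0,0,0,0,0.04]],
])

```text
time: 28.7
tool_pos: [493.5, 192.1, 312.5]
tcp_rot: [180.0, 0.0, 0.2]
ft_force: [-0.8, -0.2, -0.1]
finger_gap: 39.8
grip_force: 0.0
```

Run:
```python
from h import *
s=snap('wrist','w12'); q=sense(); print(q['time'],q['tool_pos'])
cv2.imwrite('pics/w12b.png',cv2.resize(s['frame'],(800,600),interpolation=cv2.INTER_CUBIC))
print(proj(s,[603,269,64])/.64,proj(s,[635,203,34])/.64,proj(s,[484,166,74])/.64,proj(s,[560,170,74])/.64)
```

```text
28.75 [493.29296541 191.43433806 312.44614272]
[286.12864672 115.01209264] [383.11152028  72.95040882] [432.22039749 286.22075656] [429.44782099 180.75426238]
```

View pics/w12b.png

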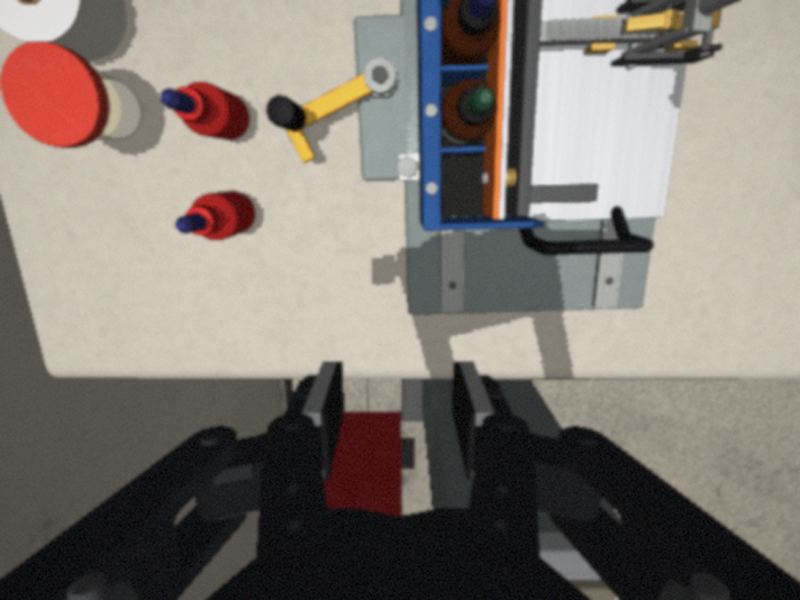

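The carriage has moved in: screw 1 is now at (431,187), and the stud at (408,166) sits level with the latch base. The latch knob top is at (285,110) and its pivot at (379,75).

Run:
```python
from h import *
s=load('w12');w=load('w4');k=.64
print('scr1 travel',onz(s,431*k,188*k,74)-onz(w,430*k,253*k,74), onz(s,431*k,110*k,74)-onz(w,430*k,185*k,74),'corner',onz(s,424*k,228*k,74)-onz(w,424*k,288*k,74))
for n,p,q in [('knobtop',(280,80),(285,108)),('pivot',(378,44),(379,75)),('hookend',(303,128),(308,157)),('stud',(408,228),(408,166)),('knob',(286,88),(290,118))]:
    print(n,two(w,(p[0]*k,p[1]*k),s,(q[0]*k,q[1]*k)))
print('stud now',onz(s,408*k,160*k,50), 'knob z84',onz(s,284*k,106*k,84),onz(s,284*k,106*k,77))
a=load('w3');print(two(a,(57*k,73*k),s,(285*k,108*k)))
w6=load('w6'); 
for p in [(155,266)]: print('w6 knobtop',two(w6,(150*k,272*k),s,(283*k,106*k)))
```

```text
scr1 travel [7.04592496e+01 2.40945345e+00 5.68434189e-14] [70.99864276  2.62641475  0.        ] corner [70.05703766  2.67040157  0.        ]
knobtop (array([613.7138354 , 283.55752136,  12.71928552]), np.float64(3.2836374105558077))
pivot (array([632.98585043, 205.54239017,  37.4503015 ]), np.float64(0.7006948413729028))
hookend (array([576.30044721, 263.65548737,  31.44606137]), np.float64(3.195121321738637))
stud (array([566.621745  , 195.86243541, 554.93744104]), np.float64(1.3193764205390952))
knob (array([604.0661914 , 274.31200538,  35.44304109]), np.float64(2.3099318879132467))
stud now [574.12916752 184.49618884  50.        ] knob z84 [606.10715031 265.14861973  84.        ] [607.00880494 266.85865277  77.        ]
(array([605.04932292, 265.50641381,  80.40610734]), np.float64(0.6638074713988796))
w6 knobtop (array([606.03070938, 265.47974921,  86.15842066]), np.float64(0.5817499426467398))
```

Travel is about 70.5 mm, ending on the stop. The knob is at (606,265), top z ≈ 84, and the pivot at (634,204), so the radius and angle agree with the text. The locked knob position is about (564,202). I'll turn the gripper 90° to take the knob across x, which stays clear of the fence and stud.

>>> servo_tool([
  [[0.011,0.007,0,8.5,0.045],[0.011,0.007,0,8.5,0.045],[0.011,0.007,0,8.5,0.045],[0.011,0.007,0,8.5,0.045],[0.011,0.007,0,8.5,0.045],[0.011,0.008,0,8.5,0.045],[0.011,0.008,0,8.5,0.045],[0.012,0.008,0,8.5,0.045],[0.012,0.008,0,8.5,0.045],[0.012,0.007,0,8.5,0.045]],
])

```text
time: 29.75
tool_pos: [606.8, 264.4, 312.9]
tcp_rot: [-180.0, 0.0, 85.4]
ft_force: [0.9, 0.9, 0.9]
finger_gap: 44.9
grip_force: 0.0
```

>>> servo_tool([
  [[0,0,-0.03,5,0.045],[0,0,-0.04,0,0.045],[0,0,0,0,0.045],[0,0,0,0,0.045],[0,0,0,0,0.045]],
])

```text
time: 30.25
tool_pos: [607.3, 265.3, 245.7]
tcp_rot: [179.8, -0.1, 90.0]
ft_force: [0.5, 0.4, 1.4]
finger_gap: 45.1
grip_force: 0.0
```

Run:
```python
from h import *
s=snap('wrist','w13'); q=sense(); print(q['time'],q['tool_pos'],q['tcp_rot'])
p=proj(s,[606,265,84]);print(p)
x,y=p.astype(int);g=cv2.cvtColor(s['frame'],cv2.COLOR_BGR2HSV)
b=blob(s['frame'],(0,0,0),(180,255,60),(max(0,x-60),max(0,y-60),x+60,y+60),60);print(b)
cv2.imwrite('pics/w13b.png',s['frame'])
```

```text
30.3 [607.5374424  265.58751706 246.21315283] [ 1.79767153e+02 -8.05048487e-02  9.00503307e+01]
[253.66552351 197.3891553 ]
[([251.7, 187.2], [242, 174, 21, 27, 445]), ([209.1, 246.1], [200, 232, 16, 25, 261]), ([294.6, 248.6], [249, 232, 61, 25, 300])]
```

View pics/w13b.png

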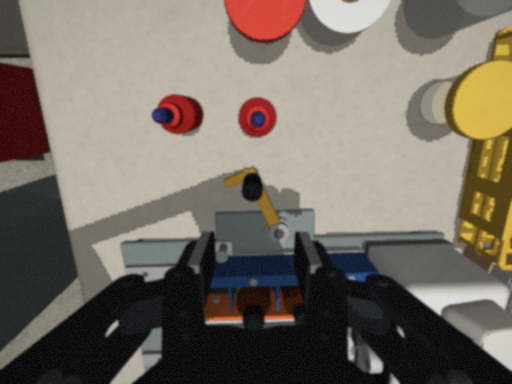

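The knob top is at (252,191), which puts it at about (605,269) mm. Descending onto it.

>>> servo_tool([
  [[-0.0025,0.003,-0.03,0,0.045],[0,0,-0.04,0,0.045],[0,0,-0.03,0,0.045],[0,0,-0.012,0,0.045],[0,0,0,0,0.045],[0,0,0,0,0.012],[0,0,0,0,0.012],[0,0,0,0,0.012],[0,0,0,0,0.012],[0,0,0,0,0.012]],
], force=20)

```text
time: 31.3
tool_pos: [605.5, 269.3, 134.1]
tcp_rot: [179.7, -0.1, 90.1]
ft_force: [-0.5, -0.0, 7.3]
finger_gap: 19.1
grip_force: 20.8
```

>>> servo_tool([
  [[-0.005,-0.003,0.001,0,0.012],[-0.005,-0.003,0,0,0.012],[-0.005,-0.004,0,0,0.012],[-0.0045,-0.0035,0,0,0.012],[-0.004,-0.0045,0,0,0.012],[-0.004,-0.0045,0,0,0.012],[-0.003,-0.005,0,0,0.012],[-0.003,-0.005,0,0,0.012],[0,0,0,0,0.012]],
])

```text
time: 32.2
tool_pos: [571.6, 235.4, 134.1]
tcp_rot: [179.8, -0.0, 90.1]
ft_force: [2.8, -1.6, 6.3]
finger_gap: 19.3
grip_force: 20.8
```

>>> servo_tool([
  [[-0.002,-0.005,0,0,0.012],[-0.002,-0.006,0,0,0.012],[-0.0015,-0.006,0,0,0.012],[-0.001,-0.006,0,0,0.012],[0,-0.006,0,0,0.012],[0,-0.005,0,0,0.012],[0,0,0,0,0.012],[0,0,0,0,0.012]],
])

```text
time: 33.0
tool_pos: [565.2, 203.2, 134.1]
tcp_rot: [179.7, -0.2, 90.1]
ft_force: [3.9, 6.0, 4.9]
finger_gap: 18.8
grip_force: 20.7
```

>>> servo_tool([
  [[0,-0.002,0,0,0.012],[0,-0.001,0,0,0.012],[0,0,0,0,0.012],[0,0,0,0,0.012]],
])

```text
time: 33.4
tool_pos: [565.1, 202.3, 134.1]
tcp_rot: [179.7, -0.4, 90.1]
ft_force: [5.4, 16.2, 2.7]
finger_gap: 19.5
grip_force: 20.5
```

The hook is at its end stop (16 N). Releasing, lifting away, and checking numerically because the viewing budget is used up.

>>> servo_tool([
  [[0,0.001,0,0,0.012],[0,0,0,0,0.045],[0,0,0,0,0.045],[0,0,0,0,0.045],[0,0,0.03,0,0.045],[0,0,0.04,0,0.045],[0,0,0.04,0,0.045],[0,0.02,0.04,0,0.045],[0,0,0,0,0.045],[0,0,0,0,0.045]],
])

```text
time: 34.4
tool_pos: [564.3, 220.3, 283.2]
tcp_rot: [179.9, -0.0, 90.1]
ft_force: [0.4, -0.4, -0.6]
finger_gap: 44.9
grip_force: 0.0
```

Run:
```python
from h import *
s=snap('wrist','w14'); q=sense(); print(q['time'],q['tool_pos'],q['ft_force'])
p=proj(s,[565,202,84]);print('knob pred',p); x,y=p.astype(int)
for c,st in blob(s['frame'],(0,0,0),(180,255,60),(x-40,y-40,x+40,min(383,y+40)),60): print(c,st,onz(s,*c,74))
print('yellow',[(c,st,onz(s,*c,34).round()) for c,st in blob(s['frame'],(18,120,80),(32,255,255),(x-90,y-60,x+120,y+60),20)])
for n,lo,hi in [('bluetop',(112,120,30),(130,255,110)),('greentop',(60,60,20),(90,255,255)),('amber',(3,120,30),(14,255,110)),('orange',(5,160,150),(16,255,255))]:
    print(n,[(c,st,onz(s,*c,110).round()) for c,st in blob(s['frame'],lo,hi,(60,150,512,384),30)])
```

```text
34.45 [563.54222303 219.82169751 281.27533972] [-0.31027249 -0.68518162  0.22098971]
knob pred [255.76419293 202.52355886]
[255.0, 195.3] [246, 183, 18, 25, 347] [564.22995823 206.71615817  74.        ]
[256.6, 215.4] [222, 209, 73, 13, 693] [566.04759037 183.56891229  74.        ]
[247.2, 237.1] [226, 232, 42, 10, 368] [555.58132441 157.32291817  74.        ]
[282.4, 236.3] [271, 232, 24, 10, 145] [595.18000626 158.36047814  74.        ]
yellow [([249.5, 183.3], [247, 181, 7, 8, 21], array([558., 209.,  34.])), ([281.4, 185.2], [255, 180, 49, 12, 475], array([596., 207.,  34.])), ([249.2, 206.8], [247, 204, 7, 6, 25], array([557., 179.,  34.]))]
bluetop [([346.1, 264.3], [339, 255, 16, 20, 177], array([657., 145., 110.]))]
greentop [([413.0, 258.8], [403, 233, 21, 54, 634], array([723., 151., 110.])), ([292.7, 265.9], [289, 257, 9, 19, 81], array([603., 143., 110.])), ([398.4, 329.4], [393, 322, 13, 16, 104], array([723.,  63., 110.]))]
amber [([262.8, 250.6], [229, 233, 66, 32, 1001], array([572., 160., 110.])), ([354.2, 245.5], [318, 232, 78, 28, 871], array([662., 166., 110.]))]
orange [([374.7, 259.1], [353, 258, 44, 4, 112], array([685., 151., 110.])), ([255.9, 263.4], [231, 262, 52, 3, 63], array([565., 146., 110.]))]
```

The latch knob is at (564,204) with the hook past the stud at (557,179), so it is locked. The bottle tops are at (657,145) and (603,143), in their bays against the fence. Handing in.

```bash
python3 -c "
from h import *
print(r.hand_in(), sense()['time'])"
```

```text
the job is handed in; nothing more can be done
the job is handed in; nothing more can be done
```

The job is handed in at about 34 s, with no verdict returned: both amber bottles found stand in bays 2 and 3 with the pad springs in by about 7 mm, the carriage is home against its stop, and the hook latch is locked.

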